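# Load a workpiece under the spring flap of a clamping nest

### The arm

A 6-joint arm with a two-finger parallel gripper is mounted at the origin on a cart in front of the work surface, level with it; the furniture and walls round the work are solid. World frame = base frame: x ahead of the robot, y to its left, z up, the work surface at z = 0. Lengths are in m, angles in rad, forces in N, time in s.
With the tool pointing down it reaches from about 0.375 to 0.825 m from the base axis. Payload 5.5 kg.
Tool frame: the origin (TCP) lies midway between the tips of the shut fingers; the grasp point (between the pads) lies 19 mm behind it; z points along the fingers, y is the line along which they close (so a half turn about z gives the same grasp; the last joint's range is limited). The gripper opens to 85 mm and grips with 20 to 120 N. Pads are 22 mm wide; open, the fingers measure 114 mm over their backs; the gripper's body (76 mm by 85 mm) begins 54 mm behind the grasp point. The pads swing forward as they close: fully open they stand 13 mm farther back than shut.
Start: joints at [1.194, 0.314, -0.047, 1.21, 0, 1.571], TCP at [0.221, 0.558, 0.208] pointing down, gripper open.
Joint ranges: [-2.67, 2.67], [-0.69, 1.73], [-1.03, 1.25], [-2.08, 2.16], [-1.42, 1.45], [-3.14, 3.14]. Speed limits (rad/s): [2.39, 2.39, 3.01, 3.14, 3.14, 3.14].

### API

Orientations are given as a unit quaternion [w, x, y, z].
In Python, from bench import sense, grab_frame, finish_job gives the robot as it stands. The module is installed in compiled form; this text tells all that it offers.
- The arm moves only by the shell command python3 -m pendant 'ROWS' [OPENING] [FORCE]. ROWS is JSON, a list of rows, each an object of numbers: "x", "y", "z": the shift along the tool's x, y, z in units of 40 cm (1.0 is 40 cm); "ax", "ay", "az": the turn, a rotation vector about the tool's x, y, z in units of 0.5 rad (1.0 is 0.5 rad). In form: [{"x": .., "y": .., "z": .., "ax": .., "ay": .., "az": ..}, ...]. A call has 1 to 10 rows; each row shifts and turns the commanded pose from where the row before left it, along the tool's axes as they then stand; what a row does not reach is not made up. A row lasts 1/8 s, in which the tool goes at most 62.5 mm and 10.7 degrees, less where a joint would pass 70% of its speed; a pose out of reach is approached as far as the arm can. A call with a number of a shift or a turn outside -1 to 1 is refused whole. A call with a gripper value outside its range is refused whole. OPENING is the opening, from -1 (shut) to 1 (fully open), set as the call begins (- or left out, the last holds). The fingers move at their own pace and stop on an object; FORCE is the grip in N (left out, the last holds). Time passes only in rows, so rows that do not move let the fingers close. It gives the time, the measured TCP pose, the force, the opening and the grip force at its end, in the units of the state.
- sense(): the state, without advancing time (a new reading comes with each control period).
- grab_frame(name): name is "scene" or "top" or "wrist"; returns a dict with "image" (480x640x3 uint8, blue, green, red), "camera_matrix" (3x3 intrinsics, pixels), "rvec" (rotation vector, rad) and "tvec" (3), from world to camera coordinates, as OpenCV has them; the wrist camera has in their place "tool_from_camera" (4x4, takes a point from camera to tool coordinates, whose origin is the TCP and whose axes are the flange's). Camera axes: x right, y down, z forward; pixel columns grow to the right and rows downward; lengths in m; the calibration is good to about 2 mm. A picture is of the moment at which its call begins: read the wrist's pose just before it. There is no depth.
- finish_job(): hands the job in; it is judged then, once.
The state is a dict: "time": time; "joint_pos": joint angles; "dq": joint speeds; "joint_efforts": joint torques, N m; "ee_pos": TCP position; "orientation": TCP orientation; "contact_force": force on the tool from outside, world axes, zero at the start; "wrist_torque": the same for the moment, N m; "grip_width": opening from 0.0 (shut) to 1.0 (fully open); "finger_force": force on a finger pad.
Only numpy, scipy, OpenCV 4.12 (cv2) and the standard library are available. Lean on these libraries where they do the work, as an engineer would, in place of code of your own. Each camera call takes 0.05 s, during which the arm holds its last target. There are 200 camera calls.

### The job

Load the red puck into the clamping nest: press the long yellow paddle down with one fingertip so that the blue spring flap rises, and keep it held up while the other fingertip pushes the red puck along the lane under the flap until it is fully home against the end stop. Then back off and let the paddle up so that the flap springs down and clamps the puck. Only push the puck, never pick it up or tip it, and leave the other things lying about where they are.

Things in the scene. Friction and masses are not known exactly. Their poses are not given: they have to be found in the camera images.
- nest: Clamping nest, fixed to the trolley: aluminium base plate 186 x 126 x 4 mm. Origin on the trolley top (z = 0), straight below the seat centre, where the puck's axis stands when home. +x is the pushing direction along the lane, y to its left, z up. In this frame the base covers x -153..33, y -90..36 mm (all x, y below in this frame).
- lane_floor (a point): Point on the lane's centre line (y = 0) at x = -50; the lane floor is the base's top, 4 mm above the trolley. The lane walls, 12 mm high above the floor and 3 mm thick, have inner faces at y = -22.7 and 22.7 and run from x = -125 to 25. Push the puck squarely, near the centre line, or it binds on a wall.
- stop_face (a point): Middle of the end stop's face, x = 20.5: a dark bar 14 mm high above the lane floor, which the puck touches when home.
- hinge_rod (a point): Middle of the steel hinge rod on which flap and paddle rock: 10 mm thick, along x at y = -42, 17 mm above the trolley, from x = -143 to 20; at each end a block 12 mm wide, its top 23 mm above the trolley.
- flap (a joint): Hinge of the rigid rocker of flap and paddle, rad. 0 = closed; grows as the paddle goes down and the flap rises; hard stop 0.56. A spring shuts it when let go; 5 to 9 N at mid-width of the paddle hold it open. 0.24: pad flat on the puck's top. From 0.34 the puck passes freely underneath; hold at 0.40 to 0.52. Pushing the puck against the closed flap cannot open it.
- paddle_mid (a point): Middle of the yellow paddle's top face, 68 mm from the lane's centre line. Paddle: plate 134 x 36 mm, x -141..-7, y -45..-81. Closed it slopes, this point about 24 mm above the trolley; at joint 0.43 it is level, 13.5 mm above the trolley, so a second fingertip at that height in the lane meets the puck's side. A finger can slide along it while pressing.
- flap_pad (a point): Middle of the underside of the black rubber pad (26 x 28 mm) under the blue flap; it presses on the puck. Closed, it hangs 10 to 17 mm above the lane floor and blocks the puck. Flap and pad cover x -8..22, y -40..20; raised, the flap's top is at most 57 mm above the trolley. A finger pushing the puck home stays in front of it (x below -20).
- red_puck: Red turned workpiece, diameter 40 mm, height 24 mm, 0.03 kg, standing in the lane in front of the flap, its axis 46 to 66 mm before the seat (nest x -46 to -66). Origin at the centre of its underside.
- black_puck: Black puck of the same size on the trolley beside the nest; bystander.
- white_puck: White puck of the same size on the trolley beside the nest; bystander.
- tee_fitting: Black tee fitting with blue ends, 28 x 51 x 13 mm; bystander.
- tape_roll: Roll of black tape, 55 mm across, 19 mm high; bystander.
- prox_sensor: Threaded proximity sensor with orange end, 24 x 62 x 21 mm; bystander.
- hex_key: Hex key, 32 x 74 x 8 mm; bystander.
Not all that is in view belongs to the job. Leave any purple look-alike of the red_puck alone.

How it is judged:
On the way, in this order (a step that is already met when the one before it is completed fails the run):
1. the paddle is pressed and the flap is up while the puck still stands in front of it (value of joint flap above 0.3 rad and x of red_puck in the frame of nest below -0.03 m), for 0.1 s.
2. the puck is home at the stop while the flap is still held up clear of it (value of joint flap above 0.27 rad and x of red_puck in the frame of nest above -0.004 m), for 0.1 s.
At the end, for the whole second after the job is handed in: The red puck stands flat in the seat (axis within 5 mm of the seat along the lane, 6 mm across), at rest, and the released flap lies on it (flap joint 0.18 to 0.29) and presses it with more than 0.5 N (x of red_puck in the frame of nest between -0.005 and 0.005 m and y of red_puck in the frame of nest between -0.006 and 0.006 m and z of red_puck in the frame of nest below 0.007 m and angle between red_puck's own z axis and vertical below 0.1 rad and value of joint flap between 0.18 and 0.29 rad and contact force between flap and red_puck above 0.5 N and linear speed of red_puck below 0.01 m/s); the robot touches nothing.
It fails at once if the red puck is lifted off the lane floor or tipped (z of red_puck in the frame of nest above 0.012 m or angle between red_puck's own z axis and vertical above 0.35 rad).
It fails at once if a bystander is moved by more than 2 cm (distance of any of black_puck, white_puck, tee_fitting, tape_roll, prox_sensor, hex_key from where it was at the start of the episode above 0.02 m).
It also fails if it takes over 53 s, if anything falls off the work surface, if the arm or the gripper's body presses on something with over 40 N, if the wrist force passes 120 N, or if a joint passes its speed limit or range.

## Working session

There is one attempt and no reset: what is moved stays moved. The work goes in short steps, Python scripts to look and compute and a shell command to move; the robot and the scene stay as the last step left them, time stands still between calls to the robot, and variables do not carry over. Pictures are saved under pics/ and viewed, at most 10 in all, crops included, and the job is handed in when it is done.

```bash
mkdir -p pics; python3 - <<'E'
from bench import *
import cv2
for n in("scene","top"):
    f=grab_frame(n);cv2.imwrite(f"pics/{n}0.png",f["image"]);print(n,f["camera_matrix"],f["rvec"],f["tvec"])
s=sense();print(s)
E
```

```text
scene [[473.5729246    0.         317.99281828]
 [  0.         473.5729246  243.63243609]
 [  0.           0.           1.        ]] [ 0.92373348 -2.30337815  1.24623036] [0.34304186 0.23254759 0.55958567]
top [[592.59793405   0.         321.91596191]
 [  0.         592.59793405 233.62630811]
 [  0.           0.           1.        ]] [ 2.18711605 -2.13664734  0.24079832] [-0.04213761  0.50139861  0.82177955]
{'time': 0.1, 'joint_pos': array([ 1.19399130e+00,  3.14150943e-01, -4.79552851e-02,  1.21022205e+00,
        4.28425778e-05,  1.57078956e+00]), 'dq': array([ 0.00177968, -0.00206121,  0.00162401,  0.00082181, -0.00045945,
        0.00045862]), 'joint_efforts': array([-9.09731116e-04, -5.40767312e+01,  3.40541267e+01,  1.12629772e-02,
       -5.10023426e-05, -1.09745233e-05]), 'ee_pos': array([0.2205533 , 0.55739827, 0.20753387]), 'orientation': array([-1.64504196e-04,  1.87286555e-01,  9.82305024e-01, -7.48408518e-04]), 'contact_force': array([-0.56921313, -0.23456198,  0.66173341]), 'wrist_torque': array([ 0.01074378, -0.03925527, -0.04902846]), 'finger_force': 0.0, 'grip_width': 1.0008400381982425}
```

View pics/top0.png

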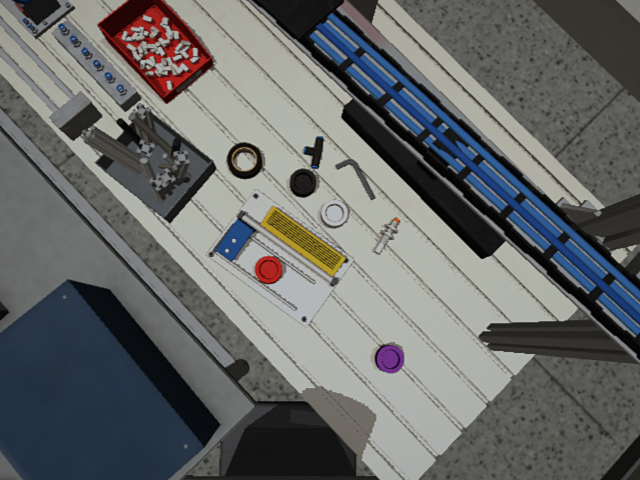

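View pics/scene0.png

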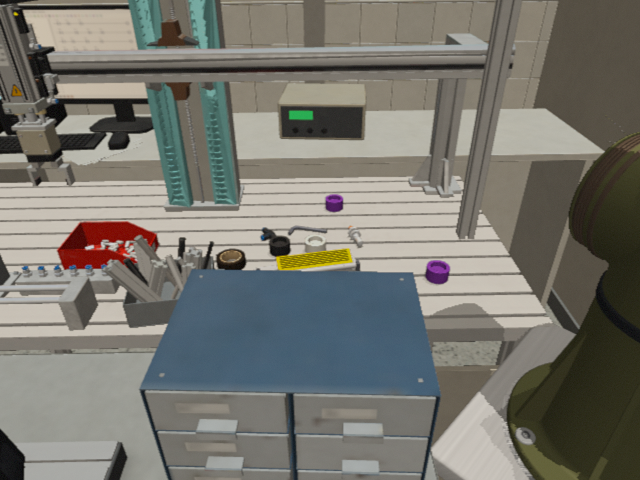

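The top view shows the nest at about (205–355, 190–325), with the flap at (232,240), the red puck at (268,269), the paddle running (265,215)–(345,268), and bystanders on the paddle's side. The scene view is blocked by the cabinet. I'll enlarge the nest.

```bash
python3 - <<'E'
import cv2
i=cv2.imread("pics/top0.png")[182:328,200:360]
cv2.imwrite("pics/crop0.png",cv2.resize(i,(640,584),interpolation=cv2.INTER_CUBIC))
E
```

```text
(no output)
```

View pics/crop0.png

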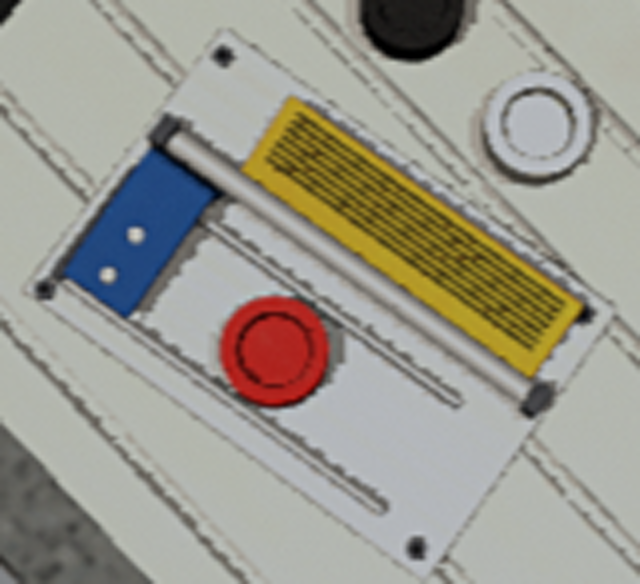

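```bash
cat > h.py <<'E'
import numpy as np,cv2
from scipy.spatial.transform import Rotation as R
K=np.array([[592.59793405,0,321.91596191],[0,592.59793405,233.62630811],[0,0,1]])
rv=np.array([2.18711605,-2.13664734,0.24079832]);tv=np.array([-0.04213761,0.50139861,0.82177955])
M=R.from_rotvec(rv).as_matrix()
def ray(uv,z):
    C=-M.T@tv; d=M.T@np.linalg.inv(K)@[uv[0],uv[1],1]
    return C+d*(z-C[2])/d[2]
E
python3 - <<'E'
from h import *
c=lambda u,v:((u+.5)/4-.5+200,(v+.5)/4-.5+182)
px=[(222,30),(612,312),(430,580),(27,290)]
N=np.array([(33,-90),(-153,-90),(-153,36),(33,36)])/1e3
W=np.array([ray(c(*p),.004)[:2] for p in px])
print(W,[np.linalg.norm(W[i]-W[(i+1)%4]) for i in range(4)])
n0,w0=N.mean(0),W.mean(0)
A=N-n0;B=W-w0
th=np.arctan2((A[:,0]*B[:,1]-A[:,1]*B[:,0]).sum(),(A*B).sum())
Q=np.array([[np.cos(th),-np.sin(th)],[np.sin(th),np.cos(th)]]);o=w0-Q@n0
print("th",th,"o",o,"res",W-(N@Q.T+o))
inv=lambda p:(Q.T@(p[:2]-o)*1e3).round(1)
for n,p,z in [("puck",(275,351),.028),("blockA",(165,130),.023),("blockB",(538,397),.023),("padA",(293,97),.02),("padB",(585,312),.02),("wallR end",(460,403),.016),("wallL end",(383,508),.016)]:
    w=ray(c(*p),z);print(n,w.round(4),inv(w))
for u,v,n,z in [(303,182,"black",.024),(334,213,"white",.024),(386,235,"prox",.01),(244,159,"tape",.019),(389,358,"purple",.024)]:
    w=ray((u,v),z);print(n,w.round(3),inv(w))
for P in [(-66,-68),(-45,0)]: print(P,Q@np.array(P)/1e3+o)
E
```

```text
[[ 0.57479764  0.07115118]
 [ 0.46995199 -0.08000951]
 [ 0.36822587 -0.01321291]
 [ 0.47259905  0.14008216]] [np.float64(0.18396239891967606), np.float64(0.1216962990189798), np.float64(0.18545387211808909), np.float64(0.12327219088798173)]
th 0.9733161771425309 o [0.48282488 0.09429723] res [[-0.00099978  0.0002015 ]
 [-0.00120909  0.00281739]
 [ 0.00123602 -0.00126869]
 [ 0.00097286 -0.0017502 ]]
puck [0.4495 0.0461 0.028 ] [-58.6   0.4]
blockA [0.5314 0.0897 0.023 ] [ 23.5 -42.8]
blockB [ 0.4354 -0.0508  0.023 ] [-146.7  -42.4]
padA [0.5461 0.0428 0.02  ] [ -7.  -81.3]
padB [ 0.4677 -0.0681  0.02  ] [-142.8  -78.9]
wallR end [ 0.4331 -0.0224  0.016 ] [-124.5  -24.6]
wallL end [0.3939 0.0051 0.016 ] [-123.8   23.3]
black [ 0.583 -0.001  0.024] [ -22.6 -137. ]
white [ 0.537 -0.049  0.024] [ -87.9 -125.5]
prox [ 0.508 -0.13   0.01 ] [-171.2 -147.2]
tape [0.618 0.089 0.019] [  71.2 -114.5]
purple [ 0.325 -0.132  0.024] [-275.8    2.7]
(-66, -68) [0.50191526 0.0014772 ]
(-45, 0) [0.45750964 0.05709322]
```

```bash
python3 - <<'E'
from h import *
from bench import *
print("cam",-M.T@tv)
for P in [(0,0,0),(0,0,.3),(.22,.557,.2),(.22,.557,.4),(.15,.38,.5),(.338,.275,.2)]:
    print(P,cv2.projectPoints(np.array([P],float),rv,tv,K,None)[0].ravel().round())
for u,v in [(218,424),(75,282),(190,480),(150,105),(215,160)]: print(u,v,[ray((u,v),z).round(2)[:2].tolist() for z in(-.3,0,.1,.3)])
f=grab_frame("scene")
Rs=cv2.Rodrigues(f["rvec"])[0];print("scene cam",-Rs.T@f["tvec"])
for P in [(.22,.557,.2),(.22,.557,.4),(.338,.275,.2),(.455,-.008,.1)]:print(P,cv2.projectPoints(np.array([P],float),f["rvec"],f["tvec"],f["camera_matrix"],None)[0].ravel().round())
w=grab_frame("wrist");cv2.imwrite("pics/w0.png",w["image"]);print(w["tool_from_camera"])
E
```

```text
cam [0.36079092 0.01807047 0.8933091 ]
(0, 0, 0) [292. 595.]
(0, 0, 0.3) [295. 743.]
(0.22, 0.557, 0.2) [-226.  456.]
(0.22, 0.557, 0.4) [-459.  513.]
(0.15, 0.38, 0.5) [-371.  700.]
(0.338, 0.275, 0.2) [ 56. 348.]
218 424 [[0.18, 0.14], [0.23, 0.11], [0.24, 0.1], [0.27, 0.08]]
75 282 [[0.45, 0.43], [0.43, 0.33], [0.42, 0.3], [0.4, 0.23]]
190 480 [[0.08, 0.19], [0.15, 0.15], [0.17, 0.13], [0.22, 0.1]]
150 105 [[0.82, 0.31], [0.7, 0.24], [0.67, 0.21], [0.59, 0.16]]
215 160 [[0.71, 0.17], [0.62, 0.13], [0.59, 0.12], [0.53, 0.1]]
scene cam [0.00691949 0.48229108 0.50223467]
(0.22, 0.557, 0.2) [-76. 638.]
(0.22, 0.557, 0.4) [-398.  369.]
(0.338, 0.275, 0.2) [227. 290.]
(0.455, -0.008, 0.1) [330. 229.]
[[-1.49399247e-04 -9.46180452e-01 -3.23639506e-01  8.19294680e-02]
 [ 9.99999893e-01 -2.83216313e-04  3.66378349e-04  1.06254858e-04]
 [-4.38320020e-04 -3.23639416e-01  9.46180393e-01 -1.64638983e-01]
 [ 0.00000000e+00  0.00000000e+00  0.00000000e+00  1.00000000e+00]]
```

View pics/w0.png

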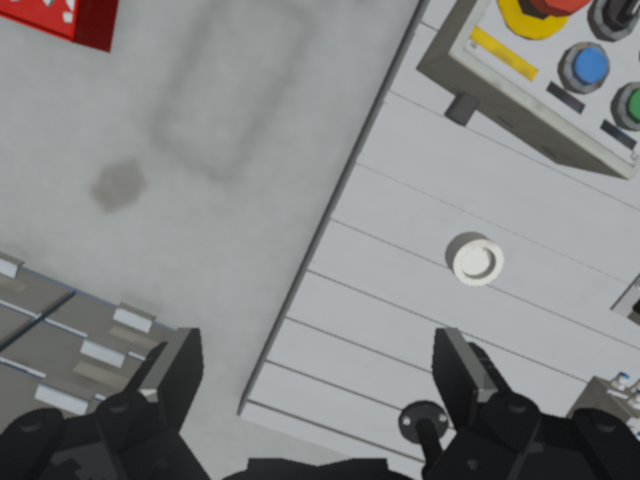

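The wrist view looks at the far side area: the table edge, a white puck-like part at (478,262), a control box at top right and the cabinet at lower left. I need the cabinet's height before crossing over it.

```bash
python3 - <<'E'
from h import *
from bench import *
f=grab_frame("scene");Rs=cv2.Rodrigues(f["rvec"])[0]
P1=K@np.c_[M,tv];P2=f["camera_matrix"]@np.c_[Rs,f["tvec"]]
def ray2(uv,z):
    C=-Rs.T@f["tvec"];d=Rs.T@np.linalg.inv(f["camera_matrix"])@[uv[0],uv[1],1];return (C+d*(z-C[2])/d[2]).round(3)[:2]
for n,a,b in [("backL",(68,283),(183,272)),("backR",(188,458),(413,272))]:
    X=cv2.triangulatePoints(P1,P2,np.array(a,float),np.array(b,float)).ravel();print(n,(X[:3]/X[3]).round(3))
for z in (-.2,0,.1,.15,.2,.25):print(z,[ray2(p,z).tolist() for p in[(183,272),(413,272),(432,376),(147,390)]],ray((68,283),z)[:2],ray((188,458),z)[:2])
E
```

```text
backL [0.414 0.276 0.184]
backR [0.22  0.121 0.2  ]
-0.2 [[0.916, 0.032], [0.499, -0.362], [0.283, -0.109], [0.646, 0.282]] [0.43941283 0.41220127] [0.14015055 0.18191191]
0 [[0.657, 0.161], [0.359, -0.121], [0.204, 0.059], [0.464, 0.339]] [0.42503045 0.34010257] [0.18051249 0.15194025]
0.1 [[0.527, 0.225], [0.289, -0.001], [0.165, 0.144], [0.373, 0.368]] [0.41783927 0.30405322] [0.20069346 0.13695442]
0.15 [[0.463, 0.257], [0.254, 0.059], [0.145, 0.186], [0.327, 0.382]] [0.41424367 0.28602855] [0.21078394 0.1294615 ]
0.2 [[0.398, 0.289], [0.219, 0.119], [0.126, 0.228], [0.282, 0.396]] [0.41064808 0.26800388] [0.22087443 0.12196859]
0.25 [[0.333, 0.321], [0.184, 0.179], [0.106, 0.27], [0.236, 0.41]] [0.40705248 0.2499792 ] [0.23096491 0.11447568]
```

```bash
python3 -m pendant '[{"z":-0.1},{"z":-0.1},{"z":-0.1},{"z":-0.1},{"x":-0.083,"y":-0.062},{"x":-0.083,"y":-0.062},{"x":-0.083,"y":-0.062},{"x":-0.083,"y":-0.062},{"x":-0.083,"y":-0.062},{"x":-0.083,"y":-0.062}]' 0.29
python3 -m pendant '[{"az":0.358},{"az":0.358},{"az":0.358},{"az":0.358},{"az":0.358},{"az":0.358},{"az":0.358},{"az":0.358},{"az":0.358},{"az":0.358}]'
cat >> h.py <<'E'
th=0.9733;Q=np.array([[np.cos(th),-np.sin(th)],[np.sin(th),np.cos(th)]]);o=np.array([.48282,.09430])
def goto(nx,ny,z):
    "units for shift (tool axes) to TCP at nest nx,ny (m), height z; turn error"
    from bench import sense
    s=sense();q=s["orientation"];T=R.from_quat([q[1],q[2],q[3],q[0]])
    t=np.r_[Q@[nx,ny]+o,z]
    print("now nest",(Q.T@(s["ee_pos"][:2]-o)*1e3).round(1),"z",s["ee_pos"][2].round(4),"F",s["contact_force"].round(2),"w",round(s["grip_width"],3),"t",round(s["time"],2))
    print("units",(T.inv().apply(t-s["ee_pos"])/.4).round(4))
    D=np.c_[np.r_[Q[:,0],0],np.r_[-Q[:,1],0],[0,0,-1]]
    print("turn",((T.inv()*R.from_matrix(D)).as_rotvec()/.5).round(4))
E
python3 -c "
from h import *;goto(-.105,-.034,.2)"
```

```text
now nest [235.6 477.4] z 0.2079 F [ 0.36 -0.71 -0.15] w 0.997 t 0.25
units [-1.0611 -1.1107  0.0206]
turn [-1.100e-03  1.400e-03  3.583e+00]validation failed for argument at $[0]...
validation failed for argument at $[0]...
```

```bash
python3 -m pendant '[{"x":0,"y":0,"z":-0.1,"ax":0,"ay":0,"az":0},{"x":0,"y":0,"z":-0.1,"ax":0,"ay":0,"az":0},{"x":0,"y":0,"z":-0.1,"ax":0,"ay":0,"az":0},{"x":0,"y":0,"z":-0.1,"ax":0,"ay":0,"az":0}]' 0.29
```

```text
time: 0.75
ee_pos: [0.2207, 0.5577, 0.3695]
orientation: [0.0, 0.187, 0.982, -0.0]
contact_force: [0.9, 0.8, -0.3]
grip_width: 0.646
finger_force: 0.0
```

```bash
python3 -m pendant '[{"x":-0.083,"y":-0.062,"z":0,"ax":0,"ay":0,"az":0},{"x":-0.083,"y":-0.062,"z":0,"ax":0,"ay":0,"az":0},{"x":-0.083,"y":-0.062,"z":0,"ax":0,"ay":0,"az":0},{"x":-0.083,"y":-0.062,"z":0,"ax":0,"ay":0,"az":0},{"x":-0.083,"y":-0.062,"z":0,"ax":0,"ay":0,"az":0},{"x":-0.083,"y":-0.062,"z":0,"ax":0,"ay":0,"az":0}]'
python3 -m pendant '[{"x":0,"y":0,"z":0,"ax":0,"ay":0,"az":0.358},{"x":0,"y":0,"z":0,"ax":0,"ay":0,"az":0.358},{"x":0,"y":0,"z":0,"ax":0,"ay":0,"az":0.358},{"x":0,"y":0,"z":0,"ax":0,"ay":0,"az":0.358},{"x":0,"y":0,"z":0,"ax":0,"ay":0,"az":0.358},{"x":0,"y":0,"z":0,"ax":0,"ay":0,"az":0.358},{"x":0,"y":0,"z":0,"ax":0,"ay":0,"az":0.358},{"x":0,"y":0,"z":0,"ax":0,"ay":0,"az":0.358},{"x":0,"y":0,"z":0,"ax":0,"ay":0,"az":0.358},{"x":0,"y":0,"z":0,"ax":0,"ay":0,"az":0.358}]'
python3 -c "
from h import *;goto(-.105,-.034,.365)"
```

```text
time: 1.5
ee_pos: [0.3517, 0.345, 0.3683]
orientation: [0.0, 0.187, 0.982, 0.0]
contact_force: [1.1, 0.1, 0.5]
grip_width: 0.648
finger_force: 0.0
time: 2.75
ee_pos: [0.3512, 0.3462, 0.3682]
orientation: [0.0, 0.885, 0.466, -0.0]
contact_force: [-0.3, -0.4, 0.7]
grip_width: 0.648
finger_force: 0.0
now nest [134.2 250.5] z 0.3682 F [-0.33 -0.42  0.73] w 0.648 t 2.75
units [-0.5948  0.7139  0.0082]
turn [ 0.      0.0003 -0.0089]
```

```bash
python3 -m pendant '[{"x":-0.066,"y":0.0793,"z":0,"ax":0,"ay":0,"az":0},{"x":-0.066,"y":0.0793,"z":0,"ax":0,"ay":0,"az":0},{"x":-0.066,"y":0.0793,"z":0,"ax":0,"ay":0,"az":0},{"x":-0.066,"y":0.0793,"z":0,"ax":0,"ay":0,"az":0},{"x":-0.066,"y":0.0793,"z":0,"ax":0,"ay":0,"az":0},{"x":-0.066,"y":0.0793,"z":0,"ax":0,"ay":0,"az":0},{"x":-0.066,"y":0.0793,"z":0,"ax":0,"ay":0,"az":0},{"x":-0.066,"y":0.0793,"z":0,"ax":0,"ay":0,"az":0},{"x":-0.066,"y":0.0793,"z":0,"ax":0,"ay":0,"az":-0.009}]'
python3 -m pendant '[{"x":0,"y":0,"z":0.1,"ax":0,"ay":0,"az":0},{"x":0,"y":0,"z":0.1,"ax":0,"ay":0,"az":0},{"x":0,"y":0,"z":0.1,"ax":0,"ay":0,"az":0},{"x":0,"y":0,"z":0.1,"ax":0,"ay":0,"az":0},{"x":0,"y":0,"z":0.1,"ax":0,"ay":0,"az":0},{"x":0,"y":0,"z":0.1,"ax":0,"ay":0,"az":0},{"x":0,"y":0,"z":0,"ax":0,"ay":0,"az":0}]'
python3 - <<'E'
from h import *
from bench import *
goto(-.105,-.034,.04)
w=grab_frame("wrist");cv2.imwrite("pics/w1.png",w["image"]);print(w["camera_matrix"])
E
```

```text
time: 3.88
ee_pos: [0.4543, -0.012, 0.3683]
orientation: [0.0, 0.882, 0.47, 0.0]
contact_force: [-0.1, 0.6, 1.0]
grip_width: 0.647
finger_force: 0.0
time: 4.75
ee_pos: [0.4512, -0.0106, 0.1259]
orientation: [-0.001, 0.882, 0.47, -0.003]
contact_force: [-0.0, -0.3, 1.7]
grip_width: 0.647
finger_force: 0.0
now nest [-104.5  -32.9] z 0.1259 F [-0.01 -0.28  1.71] w 0.647 t 4.75
units [-0.0006  0.0039  0.2148]
turn [-0.01    0.0065  0.012 ]
[[402.75310411   0.         317.20427109]
 [  0.         402.75310411 248.03652796]
 [  0.           0.           1.        ]]
```

View pics/w1.png

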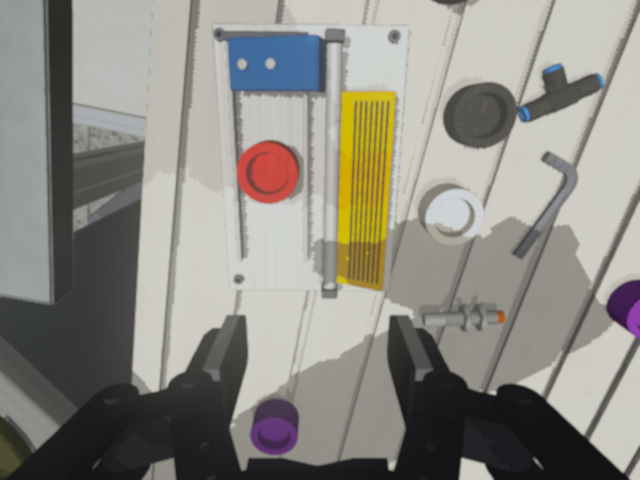

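The wrist view shows the nest squarely: flap at (275,62), puck at (270,172), paddle running along (370,190). The fingers straddle the lane and the paddle. I'll check the nest position with this camera.

```bash
cat > w.py <<'E'
from h import *
from bench import sense,grab_frame
def wnest(pts,save=None):
    s=sense();w=grab_frame("wrist");Kw,T=w["camera_matrix"],w["tool_from_camera"]
    if save:cv2.imwrite(save,w["image"])
    q=s["orientation"];Rt=R.from_quat([q[1],q[2],q[3],q[0]]).as_matrix()
    C=Rt@T[:3,3]+s["ee_pos"]
    for u,v,z in pts:
        d=Rt@T[:3,:3]@np.linalg.inv(Kw)@[u,v,1];p=C+d*(z-C[2])/d[2]
        print((u,v),(Q.T@(p[:2]-o)*1e3).round(1))
E
python3 -c "
from w import *
wnest([(270,171,.028),(215,25,.004),(409,27,.004),(385,292,.004),(233,290,.004),(335,36,.023),(330,290,.023),(308,257,.016),(242,255,.016)])"
```

```text
(270, 171) [-57.3  -4.5]
(215, 25) [31.3 30.3]
(409, 27) [ 30.8 -93.2]
(385, 292) [-154.6  -89.1]
(233, 290) [-153.6   30.3]
(335, 36) [ 22.5 -45.5]
(330, 290) [-144.3  -45.2]
(308, 257) [-121.2  -28.9]
(242, 255) [-120.    19.3]
```

```bash
python3 -m pendant '[{"x":-0.004,"y":0.009,"z":0.07,"ax":-0.01,"ay":0.006,"az":0.012},{"x":0,"y":0,"z":0.07,"ax":0,"ay":0,"az":0},{"x":0,"y":0,"z":0.07,"ax":0,"ay":0,"az":0},{"x":0,"y":0,"z":0,"ax":0,"ay":0,"az":0},{"x":0,"y":0,"z":0,"ax":0,"ay":0,"az":0}]'
python3 - <<'E'
from w import *
goto(-.107,-.0365,.04)
wnest([],"pics/w2.png")
E
```

```text
time: 5.48
ee_pos: [0.4583, -0.014, 0.0462]
orientation: [0.002, 0.884, 0.468, 0.004]
contact_force: [0.3, -0.3, 0.6]
grip_width: 0.646
finger_force: 0.0
now nest [-103.4  -40.6] z 0.0462 F [ 0.33 -0.33  0.56] w 0.646 t 5.47
units [-0.0091 -0.0104  0.0155]
turn [ 0.0145 -0.009   0.0001]
```

View pics/w2.png

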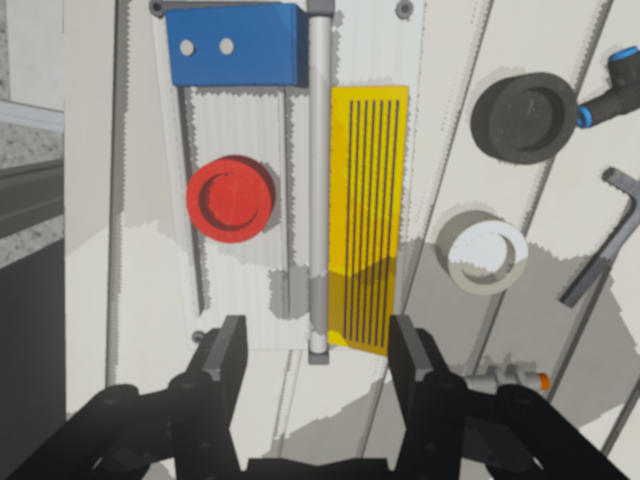

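The wrist view shows the right finger lined up with the paddle's outer part (400,330) and the left finger with the lane's left half (235,330). The arm is about 4 mm too far to −y and slightly tilted. I'll let it settle and re-read.

```bash
python3 -m pendant '[{"x":0,"y":0,"z":0,"ax":0,"ay":0,"az":0},{"x":0,"y":0,"z":0,"ax":0,"ay":0,"az":0},{"x":0,"y":0,"z":0,"ax":0,"ay":0,"az":0},{"x":0,"y":0,"z":0,"ax":0,"ay":0,"az":0}]'
python3 - <<'E'
from w import *
goto(-.107,-.0365,.04)
wnest([(318,5,.023),(317,358,.023),(289,317,.016),(197,317,.016),(230,200,.028)])
E
```

```text
time: 6.02
ee_pos: [0.4565, -0.014, 0.0443]
orientation: [0.002, 0.884, 0.468, 0.002]
contact_force: [0.7, 0.5, 0.0]
grip_width: 0.645
finger_force: 0.0
now nest [-104.3  -39.2] z 0.0443 F [0.67 0.49 0.03] w 0.645 t 6.03
units [-0.0067 -0.0067  0.0108]
turn [ 0.01   -0.0059 -0.    ]
(318, 5) [ 20. -41.]
(317, 358) [-146.4  -40.5]
(289, 317) [-125.4  -25.5]
(197, 317) [-125.3   23.8]
(230, 200) [-59.1  -0.8]
```

```bash
python3 -m pendant '[{"x":-0.006,"y":-0.0117,"z":0,"ax":0.01,"ay":-0.006,"az":0},{"x":0,"y":0,"z":0.02,"ax":0,"ay":0,"az":0},{"x":0,"y":0,"z":0.02,"ax":0,"ay":0,"az":0},{"x":0,"y":0,"z":0,"ax":0,"ay":0,"az":0},{"x":0,"y":0,"z":0,"ax":0,"ay":0,"az":0},{"x":0,"y":0,"z":0,"ax":0,"ay":0,"az":0}]'
python3 -c "
from w import *
goto(-.107,-.0345,.0098)"
```

```text
time: 6.82
ee_pos: [0.4515, -0.0134, 0.0284]
orientation: [0.0, 0.884, 0.468, 0.0]
contact_force: [-0.6, 0.1, -0.2]
grip_width: 0.645
finger_force: 0.0
now nest [-106.6  -34.7] z 0.0284 F [-0.61  0.07 -0.22] w 0.645 t 6.83
units [-0.001  -0.0005  0.0465]
turn [ 0.0004 -0.0004 -0.0001]
```

```bash
for k in 1 2 3; do python3 -m pendant '[{"x":0,"y":0,"z":0.0075,"ax":0,"ay":0,"az":0},{"x":0,"y":0,"z":0.0075,"ax":0,"ay":0,"az":0},{"x":0,"y":0,"z":0,"ax":0,"ay":0,"az":0}]' | grep -E "ee_pos|force"; done
python3 -c "
from w import *
goto(-.107,-.0345,.0098)
wnest([],'pics/w3.png')
w=cv2.imread('pics/w3.png');t=grab_frame('top')['image'][182:328,200:360]
cv2.imwrite('pics/c3.png',np.hstack([cv2.resize(w,(440,330)),cv2.resize(t,(360,330))]))"
```

```text
ee_pos: [0.451, -0.0133, 0.022]
contact_force: [0.1, 0.2, 0.8]
finger_force: 0.0
ee_pos: [0.4511, -0.0133, 0.016]
contact_force: [-0.6, -0.4, -0.0]
finger_force: 0.0
ee_pos: [0.451, -0.0133, 0.01]
contact_force: [0.3, -0.4, 0.2]
finger_force: 0.0
now nest [-106.9  -34.3] z 0.01 F [ 0.33 -0.43  0.24] w 0.644 t 7.95
units [-0.0003  0.0006  0.0004]
turn [-0.001   0.0006 -0.0001]
```

View pics/c3.png

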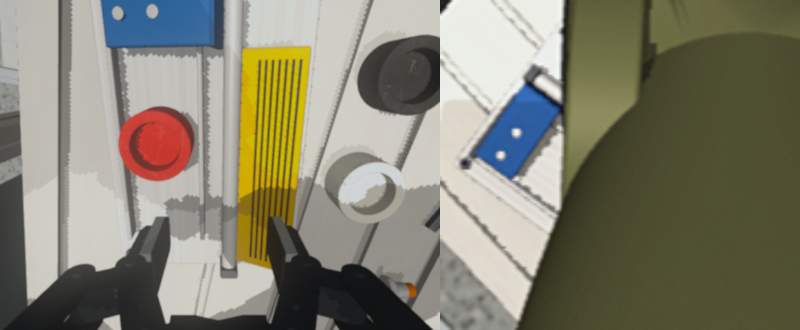

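The view shows both fingertips above the nest. The right one is over the paddle's near end at about (285,235), the left one in the lane, and the paddle isn't pressed yet. I'll go on down in small steps.

```bash
for k in 1 2 3; do python3 -m pendant '[{"x":0,"y":0,"z":0.005,"ax":0,"ay":0,"az":0},{"x":0,"y":0,"z":0,"ax":0,"ay":0,"az":0},{"x":0,"y":0,"z":0,"ax":0,"ay":0,"az":0}]' | grep -E "ee_pos|contact"; done
```

```text
ee_pos: [0.4513, -0.0134, 0.0083]
contact_force: [0.4, 0.8, 0.8]
ee_pos: [0.4513, -0.0133, 0.0062]
contact_force: [1.1, -0.7, 0.1]
ee_pos: [0.4513, -0.0133, 0.0042]
contact_force: [0.4, -0.4, -0.8]
```

```bash
python3 -c "
from w import *
goto(-.107,-.0345,.0098)
wnest([],'pics/w4.png')
w=cv2.imread('pics/w4.png')[200:440,190:490]
cv2.imwrite('pics/c4.png',cv2.resize(w,(750,600),interpolation=cv2.INTER_CUBIC))"
```

```text
now nest [-106.7  -34.5] z 0.0042 F [ 0.39 -0.4  -0.79] w 0.644 t 9.18
units [-0.0006  0.     -0.0139]
turn [-0.0002  0.0001  0.0001]
```

View pics/c4.png

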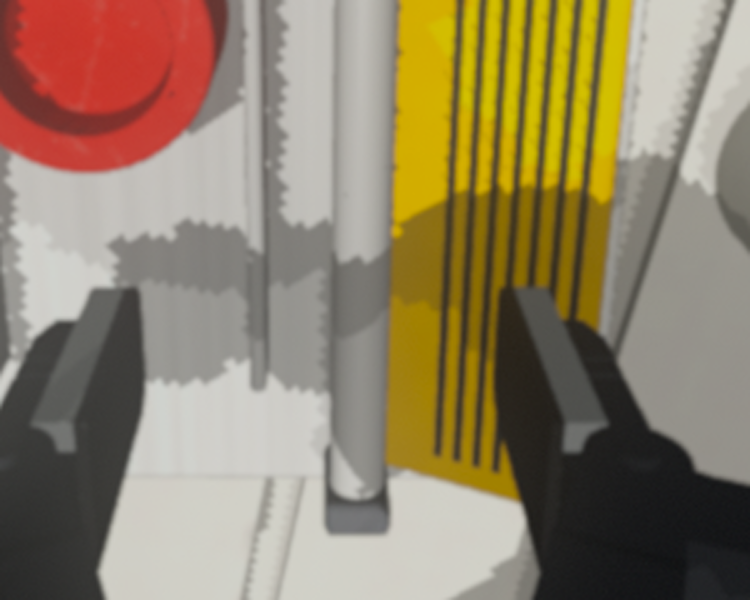

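The enlarged crop shows the fingertips' front edges at crop (500–555,288), full frame about (390–412,315). From their size they look to be well above the paddle. I'll feel for contact in 2 mm steps.

```bash
for k in 1 2 3 4; do python3 -m pendant '[{"x":0,"y":0,"z":0.005,"ax":0,"ay":0,"az":0},{"x":0,"y":0,"z":0,"ax":0,"ay":0,"az":0},{"x":0,"y":0,"z":0,"ax":0,"ay":0,"az":0}]' | grep -E "ee_pos|contact"; done
```

```text
ee_pos: [0.4513, -0.0133, 0.0023]
contact_force: [0.1, -0.3, -0.4]
ee_pos: [0.4513, -0.0133, 0.0002]
contact_force: [0.6, 0.1, 1.1]
ee_pos: [0.4516, -0.0134, -0.0016]
contact_force: [-0.1, 0.1, 2.4]
ee_pos: [0.4517, -0.0134, -0.0036]
contact_force: [1.5, -1.1, 2.7]
```

```bash
for k in 1 2 3 4; do python3 -m pendant '[{"x":0,"y":0,"z":0.005,"ax":0,"ay":0,"az":0},{"x":0,"y":0,"z":0,"ax":0,"ay":0,"az":0},{"x":0,"y":0,"z":0,"ax":0,"ay":0,"az":0}]' | grep -E "ee_pos|contact"; done
python3 -c "
from w import *
goto(-.107,-.0345,-.012)
wnest([],'pics/w5.png')
w=cv2.imread('pics/w5.png')[0:360,100:500];t=grab_frame('top')['image'][190:270,200:260]
cv2.imwrite('pics/c5.png',np.hstack([cv2.resize(w,(440,396)),cv2.resize(t,(297,396),interpolation=cv2.INTER_CUBIC)]))"
```

```text
ee_pos: [0.4516, -0.0133, -0.0057]
contact_force: [1.4, 0.2, 4.1]
ee_pos: [0.4515, -0.0134, -0.0077]
contact_force: [1.9, -1.5, 4.1]
ee_pos: [0.4515, -0.0134, -0.0097]
contact_force: [2.5, -0.6, 3.9]
ee_pos: [0.4515, -0.0134, -0.0117]
contact_force: [2.4, -1.4, 4.3]
now nest [-106.6  -34.7] z -0.0117 F [ 2.43 -1.41  4.34] w 0.646 t 12.22
units [-0.0009 -0.0004  0.0008]
turn [ 0.0004 -0.0002 -0.    ]
```

View pics/c5.png

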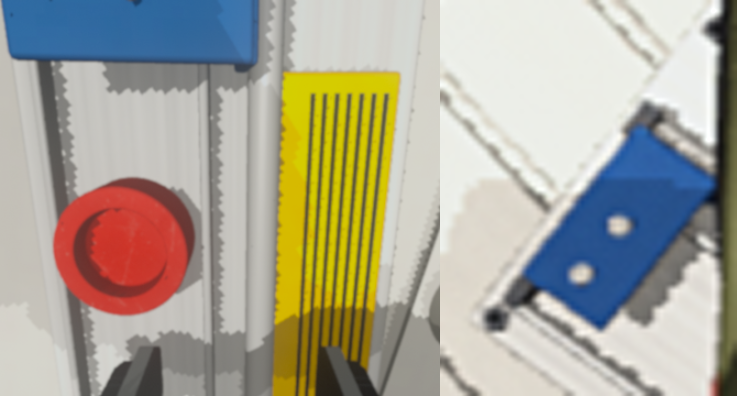

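The picture shows the flap raised (its near corner at (602,328) in the right crop) and the paddle seen nearly level, with the puck in front. I'll estimate the joint value from that corner.

```bash
python3 - <<'E'
from h import *
print("obs",(200+(602-440)/4.95,190+328/4.95),(200+(525-440)/4.95,190+278/4.95),"closed obs (232,261.5),(215.6,250.7)")
for j in (0,.1,.2,.3,.35,.4,.43,.46,.5,.56):
    a=j-.24;y,z=62,21.5
    Y=-42+y*np.cos(a)-z*np.sin(a);Z=17+z*np.cos(a)+y*np.sin(a)
    print(j,round(Z,1),[cv2.projectPoints(np.r_[Q@[x,Y/1e3]+o,Z/1e3][None],rv,tv,K,None)[0].ravel().round(1) for x in(-.008,.022)])
E
```

```text
obs (232.72727272727272, 256.26262626262627) (217.17171717171718, 246.16161616161617) closed obs (232,261.5),(215.6,250.7)
0 23.1 [array([231.2, 262.3]), array([214.7, 250.5])]
0.1 29.6 [array([231.2, 261.3]), array([214.6, 249.4])]
0.2 36.0 [array([231.5, 259.9]), array([214.7, 247.9])]
0.3 42.2 [array([232. , 258.1]), array([215.1, 246. ])]
0.35 45.2 [array([232.4, 257.1]), array([215.5, 245. ])]
0.4 48.1 [array([232.8, 256. ]), array([215.9, 243.9])]
0.43 49.8 [array([233.1, 255.4]), array([216.1, 243.2])]
0.46 51.5 [array([233.4, 254.6]), array([216.4, 242.4])]
0.5 53.7 [array([233.9, 253.6]), array([216.8, 241.4])]
0.56 56.9 [array([234.7, 252. ]), array([217.6, 239.7])]
```

```bash
python3 -m pendant '[{"x":0,"y":-0.006,"z":0.005,"ax":0,"ay":0,"az":0},{"x":0,"y":0,"z":0,"ax":0,"ay":0,"az":0},{"x":0.02,"y":0,"z":0,"ax":0,"ay":0,"az":0},{"x":0.015,"y":0,"z":0,"ax":0,"ay":0,"az":0},{"x":0,"y":0,"z":0,"ax":0,"ay":0,"az":0},{"x":0,"y":0,"z":0,"ax":0,"ay":0,"az":0}]'
python3 - <<'E'
from w import *
goto(-.031,-.032,-.0137)
wnest([],'pics/w6.png');t=grab_frame('top')['image'];cv2.imwrite('pics/t6.png',t)
w=cv2.imread('pics/w6.png')[60:420,140:460];t=t[190:270,200:260]
cv2.imwrite('pics/c6.png',np.hstack([cv2.resize(w,(400,450)),cv2.resize(t,(338,450),interpolation=cv2.INTER_CUBIC)]))
E
```

```text
time: 13.08
ee_pos: [0.4553, -0.001, -0.0141]
orientation: [-0.0, 0.884, 0.468, -0.002]
contact_force: [-1.4, -2.0, 7.6]
grip_width: 0.642
finger_force: 3.7
now nest [-94.2 -30.8] z -0.0141 F [-1.4  -2.01  7.65] w 0.642 t 13.07
units [ 0.1581  0.0028 -0.0015]
turn [-0.0036  0.0057 -0.0007]
```

View pics/c6.png

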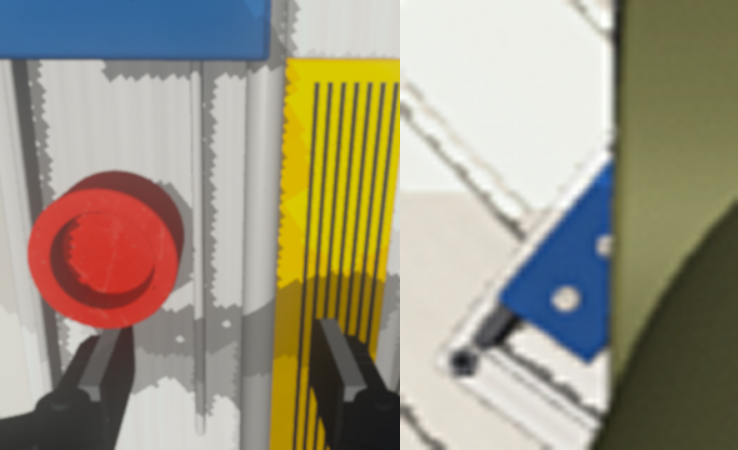

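The flap corner at (587,362) in the right crop gives joint ≈ 0.44, held at 7.6 N. In the left crop the lane finger is centred behind the puck, with its tip at (118,327) and the puck's rear edge at (105,328). Pushing now.

```bash
python3 -m pendant '[{"x":0.015,"y":0,"z":0,"ax":0,"ay":0,"az":0},{"x":0.015,"y":0,"z":0,"ax":0,"ay":0,"az":0},{"x":0.015,"y":0,"z":0,"ax":0,"ay":0,"az":0},{"x":0,"y":0,"z":0,"ax":0,"ay":0,"az":0}]'
python3 -m pendant '[{"x":0.015,"y":0,"z":0,"ax":0,"ay":0,"az":0},{"x":0.015,"y":0,"z":0,"ax":0,"ay":0,"az":0},{"x":0.015,"y":0,"z":0,"ax":0,"ay":0,"az":0},{"x":0.015,"y":0,"z":0,"ax":0,"ay":0,"az":0},{"x":0.01,"y":0,"z":0,"ax":0,"ay":0,"az":0},{"x":0,"y":0,"z":0,"ax":0,"ay":0,"az":0}]'
python3 - <<'E'
from w import *
goto(-.031,-.032,-.0140)
wnest([],'pics/w7.png')
hsv=cv2.cvtColor(cv2.imread('pics/w7.png'),cv2.COLOR_BGR2HSV)
m=(((hsv[...,0]<8)|(hsv[...,0]>172))&(hsv[...,1]>150)&(hsv[...,2]>60)).astype(np.uint8)
n,l,st,c=cv2.connectedComponentsWithStats(m);k=1+st[1:,4].argmax();print(st[k],c[k])
E
```

```text
time: 13.68
ee_pos: [0.4651, 0.0138, -0.0142]
orientation: [-0.0, 0.884, 0.468, -0.002]
contact_force: [-2.1, -2.5, 7.0]
grip_width: 0.644
finger_force: 3.9
time: 14.42
ee_pos: [0.4807, 0.0367, -0.0143]
orientation: [0.0, 0.884, 0.467, -0.002]
contact_force: [-2.7, -3.7, 8.3]
grip_width: 0.645
finger_force: 4.0
now nest [-48.9 -30.6] z -0.0143 F [-2.72 -3.74  8.25] w 0.645 t 14.43
units [ 0.0447  0.0034 -0.0009]
turn [-0.004   0.0083 -0.001 ]
[ 167  274  116   56 4217] [230.34052644 299.98885464]
```

```bash
python3 -m pendant '[{"x":0.01,"y":0,"z":0,"ax":0,"ay":0,"az":0},{"x":0.01,"y":0,"z":0,"ax":0,"ay":0,"az":0},{"x":0.01,"y":0,"z":0,"ax":0,"ay":0,"az":0},{"x":0,"y":0,"z":0,"ax":0,"ay":0,"az":0},{"x":0,"y":0,"z":0,"ax":0,"ay":0,"az":0}]' | grep -E "ee|cont"
for k in 1 2; do python3 -m pendant '[{"x":0.005,"y":0,"z":0,"ax":0,"ay":0,"az":0},{"x":0,"y":0,"z":0,"ax":0,"ay":0,"az":0},{"x":0,"y":0,"z":0,"ax":0,"ay":0,"az":0}]'| grep -E "ee|cont"; done
python3 -c "
from w import *
goto(-.031,-.032,-.0140)"
```

```text
ee_pos: [0.4873, 0.0464, -0.0143]
contact_force: [-2.6, -3.1, 6.9]
ee_pos: [0.4883, 0.0479, -0.0143]
contact_force: [-2.2, -3.8, 7.5]
ee_pos: [0.4893, 0.0495, -0.0143]
contact_force: [-2.9, -5.2, 7.9]
now nest [-33.4 -30.6] z -0.0143 F [-2.95 -5.19  7.87] w 0.646 t 15.85
units [ 0.0059  0.0035 -0.0009]
turn [-0.0041  0.0094 -0.0018]
```

Nearly home; I'll continue in 1.2 mm steps until the stop is felt.

```bash
for k in 1 2 3 4; do r=$(python3 -m pendant '[{"x":0.003,"y":0,"z":0,"ax":0,"ay":0,"az":0},{"x":0,"y":0,"z":0,"ax":0,"ay":0,"az":0},{"x":0,"y":0,"z":0,"ax":0,"ay":0,"az":0}]'); echo "$r"| grep -E "ee|cont"; done
python3 -c "
from w import *
goto(-.031,-.032,-.0140)
wnest([],'pics/w8.png')
hsv=cv2.cvtColor(cv2.imread('pics/w8.png'),cv2.COLOR_BGR2HSV)
m=(((hsv[...,0]<8)|(hsv[...,0]>172))&(hsv[...,1]>150)&(hsv[...,2]>60)).astype(np.uint8)
n,l,st,c=cv2.connectedComponentsWithStats(m);k=1+st[1:,4].argmax();print(st[k],c[k])"
```

```text
ee_pos: [0.4897, 0.05, -0.0144]
contact_force: [-3.0, -6.4, 8.6]
ee_pos: [0.4897, 0.05, -0.0144]
contact_force: [-4.5, -8.4, 11.1]
ee_pos: [0.4897, 0.05, -0.0144]
contact_force: [-7.2, -13.4, 14.3]
ee_pos: [0.4897, 0.0501, -0.0144]
contact_force: [-8.6, -15.4, 17.3]
now nest [-32.7 -30.6] z -0.0144 F [ -8.61 -15.43  17.26] w 0.65 t 17.35
units [ 0.0043  0.0036 -0.0011]
turn [-0.002   0.0249 -0.0031]
[202 220  48  12 409] [222.65770171 225.80929095]
```

```bash
python3 -c "
from w import *
hsv=cv2.cvtColor(cv2.imread('pics/w8.png'),cv2.COLOR_BGR2HSV)
m=(((hsv[...,0]<8)|(hsv[...,0]>172))&(hsv[...,1]>120)&(hsv[...,2]>40)).astype(np.uint8)
n,l,st,c=cv2.connectedComponentsWithStats(m)
print([s.tolist() for s in st[1:] if s[4]>20])
print(hsv[200:330:5,226].tolist())
wnest([(226,231,.028),(226,231,.02),(226,220,.05),(202,226,.028),(250,226,.028)])"
```

```text
[[180, 213, 97, 23, 1429]]
[[130, 7, 116], [113, 9, 113], [143, 11, 97], [179, 132, 108], [179, 151, 123], [179, 157, 141], [179, 155, 135], [107, 149, 125], [106, 159, 152], [106, 162, 153], [106, 163, 153], [106, 166, 154], [106, 166, 154], [106, 166, 154], [105, 169, 154], [106, 168, 153], [106, 167, 153], [105, 169, 152], [105, 168, 152], [105, 169, 151], [105, 167, 151], [105, 165, 151], [105, 164, 151], [106, 164, 152], [105, 164, 152], [105, 164, 151]]
(226, 231) [15.7 -3.3]
(226, 231) [13.3 -1.4]
(226, 220) [25.4 -8.7]
(202, 226) [17.4  4.1]
(250, 226) [ 17.3 -10.9]
```

```bash
python3 -c "
from w import *
wnest([(228,213,.028),(228,214,.028),(228,213,.018),(300,200,.018)])
h=cv2.imread('pics/w8.png');print(h[195:220:2,228].tolist())"
```

```text
(228, 213) [21.6 -4.4]
(228, 214) [21.2 -4.4]
(228, 213) [19.  -2.1]
(300, 200) [ 23.4 -26.3]
[[86, 85, 85], [105, 103, 103], [114, 111, 111], [116, 113, 113], [114, 111, 111], [113, 110, 108], [111, 108, 107], [105, 101, 100], [82, 80, 95], [56, 54, 106], [53, 52, 108], [53, 51, 105], [53, 50, 105]]
```

The puck's front edge reads x ≈ 21 mm, so it's against the stop. Now I'll back off, then lift.

```bash
python3 -m pendant '[{"x":-0.012,"y":0,"z":0,"ax":0,"ay":0,"az":0},{"x":-0.02,"y":0,"z":0,"ax":0,"ay":0,"az":0},{"x":-0.03,"y":0,"z":0,"ax":0,"ay":0,"az":0},{"x":-0.03,"y":0,"z":0,"ax":0,"ay":0,"az":0},{"x":0,"y":0,"z":0,"ax":0,"ay":0,"az":0}]'
python3 -m pendant '[{"x":0,"y":0,"z":-0.01,"ax":0,"ay":0,"az":0},{"x":0,"y":0,"z":-0.01,"ax":0,"ay":0,"az":0},{"x":0,"y":0,"z":-0.01,"ax":0,"ay":0,"az":0},{"x":0,"y":0,"z":-0.02,"ax":0,"ay":0,"az":0},{"x":0,"y":0,"z":-0.05,"ax":0,"ay":0,"az":0},{"x":0,"y":0,"z":-0.08,"ax":0,"ay":0,"az":0},{"x":0,"y":0,"z":-0.08,"ax":0,"ay":0,"az":0},{"x":-0.03,"y":0,"z":-0.08,"ax":0,"ay":0,"az":0},{"x":-0.03,"y":0,"z":-0.04,"ax":0,"ay":0,"az":0},{"x":0,"y":0,"z":0,"ax":0,"ay":0,"az":0}]'
python3 - <<'E'
from w import *
goto(-.1,-.032,.13)
wnest([],'pics/w9.png')
s=sense();q=s["orientation"];Rt=R.from_quat([q[1],q[2],q[3],q[0]]).as_matrix()
w=grab_frame("wrist");T=w["tool_from_camera"]
def pr(x,y,z):
    p=np.r_[Q@[x/1e3,y/1e3]+o,z/1e3];c=T[:3,:3].T@(Rt.T@(p-s["ee_pos"])-T[:3,3]);k=w["camera_matrix"]@c;return (k[:2]/k[2]).round(1)
hsv=cv2.cvtColor(w["image"],cv2.COLOR_BGR2HSV)
for nm,m in (("red",((hsv[...,0]<8)|(hsv[...,0]>172))&(hsv[...,1]>120)&(hsv[...,2]>40)),("blue",(hsv[...,0]>98)&(hsv[...,0]<115)&(hsv[...,1]>130))):
    n,l,st,c=cv2.connectedComponentsWithStats(m.astype(np.uint8));print(nm,[x.tolist() for x in st[1:] if x[4]>60])
print("puck top rear exp",pr(-20,0,28),"front",pr(20,0,28),"L,R",pr(0,20,28),pr(0,-20,28))
for j in (0,.1,.2,.24,.3,.43):
    a=j-.24;Y=-42+62*np.cos(a)-21.5*np.sin(a);Z=17+21.5*np.cos(a)+62*np.sin(a);print(j,pr(-8,Y,Z),pr(22,Y,Z))
E
```

```text
time: 18.12
ee_pos: [0.4736, 0.0246, -0.0135]
orientation: [-0.001, 0.884, 0.468, 0.0]
contact_force: [0.5, 0.8, 7.1]
grip_width: 0.641
finger_force: 3.4
time: 19.38
ee_pos: [0.4608, 0.004, 0.139]
orientation: [0.0, 0.884, 0.467, 0.001]
contact_force: [0.0, 0.4, 0.7]
grip_width: 0.643
finger_force: 0.0
now nest [-87.  -32.6] z 0.139 F [0.03 0.43 0.7 ] w 0.643 t 19.38
units [-0.0324 -0.0014  0.0225]
turn [ 0.0025 -0.0019 -0.0023]
red [[242, 122, 52, 17, 608]]
blue [[234, 72, 88, 48, 3808]]
puck top rear exp [266.3 137.6] front [263.7  71.6] L,R [233.9 105.5] [296.1 105.4]
0 [231.1 118.4] [227.8  68.9]
0.1 [230.5 118.6] [227.2  67.9]
0.2 [231.  118.8] [227.5  66.8]
0.24 [231.5 118.8] [228.   66.4]
0.3 [232.6 118.9] [229.1  65.7]
0.43 [236.3 119.2] [232.9  64.3]
```

```bash
python3 -c "
from bench import *
print(finish_job())"
```

```text
the job is handed in; nothing more can be done
None
```

I pushed the red puck home against the stop with the flap held up, then released the paddle to clamp it, and handed the job in at about 19 s; by the wrist camera the puck is within about 1 mm of the seat, while the clamping itself was not measured and no verdict was returned.

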